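# Clear the stamping nest and hold the press lever at its set flag

## Task

The foil press is to be set up with its nest empty: push the red ejector slide all the way in so that the finished jar lid is pushed out of the nest into the catch tray, and let the slide spring back, without touching the lid itself. Then press the sprung lever down by its black pad until its white mark is level with the orange set flag, and keep holding it exactly there: the program finishes while the arm still holds the lever down. Do not press the lever while the lid is in the nest, do not shift the orange flag, and leave the other things on the table where they are.

Things in the scene. Friction and masses are not known exactly. Their poses are not given: they have to be found in the camera images.
- press: fixed bench foil press. Origin on the table below the middle of its nest; x points away from the robot (turned by its yaw, up to 0.3 rad), y left, z up; the positions in mm below are in this frame. Blue base plate 12 mm thick, x -130 to 160, y -225 to 75. Cream column x 0 to 70, y -125 to -75, 225 high; cream head over the nest, x -27 to 27, y -80 to 32, z 185 to 225; brass reel on the column's far face
- nest_mid (a point): middle of the steel nest's floor, 47 mm above the table. The nest is a channel along the press's x, 50 mm wide between walls 68 mm high (press z), open at its far end x = 30, with two brass spring nubs there that keep the lid in. Above it a black ram disc 48 mm across, underside at z 128, comes down with the lever by 62 mm per rad
- lid: the finished jar lid, aluminium with a brass-coloured top, 46 mm across, 18 mm high, about 30 g, standing in the nest; origin at the centre of its underside. Do not touch it
- tab_face (a point): middle of the robot-side (-x) face of the ejector slide's red upright push tab, at height 85 mm. The tab is 8 mm thick, 50 mm wide (press y) and reaches from 48 to 108 mm above the table; with the slide out this point lies at x -155, y 0 of the press. The point turns with the press
- ejector (a joint): travel of the ejector slide in m: 0 sprung fully out (towards the robot), 0.060 fully in, along the press's +x. Spring 2 N at the start, 8 N fully in, plus about 5 N on the way as the lid passes the nubs. Fully in, the lid drops into the tray; the slide springs back when let go
- tray_mid (a point): centre of the grey catch tray's floor, 15 mm above the table, fixed to the press, beyond the nest's open end: inside x 30 to 150 and y -56 to 56 of the press, walls up to z 52
- pad_top (a point): centre of the top of the lever's black pad, 50 mm along the lever by 40 across. The lever's pin runs along the press's y through x 30, z 190; the lever's middle is at y -160. The pad centre is 150 mm from the pin, towards the robot, and 8 mm above the centre line. The point's x runs along the lever from pad to pin, z is normal to the pad. Raised, the lever slopes up towards the pad by 0.40 rad
- lever (a joint): angle of the sprung lever in rad: 0 raised, grows as the pad is pressed down, level at 0.40, stop at 0.80. The spring pushes back with about 5 N at the pad at first, rising to about 12 N at 0.6 rad; let go, it rises again
- flag (a joint): angle of the orange set flag, a light friction-held arm on the same pin, on the lever's right (-y) side, counted like the lever's own angle; the lever is level with the flag when both values are equal. Set anywhere from 0.25 to 0.60 rad
- lever_mark (a point): end of the white mark, an 8 mm square bar standing out from the lever's right side, 122 mm from the pin, on the lever's centre line
- flag_mark (a point): end of the orange flag nearest the white mark; the flag is an 8 mm square bar, 45 mm long across the arm, 122 mm from the pin; this end is 6 mm to the right of the white mark's end; the point's x axis lies along the flag arm, z normal to it
- spare_lid: finished spare jar lid with a copper top, 46 mm across, 18 mm high, on the table on the left of the press (its +y side); origin under its centre; a bystander
- cream_jar: closed white jar, 52 mm across, 55 mm high, on the table on the left of the press; origin under its centre; a bystander
- bottle0: frosted bottle with white cap, 38 mm across, 135 mm high, well to the robot's right; origin under its centre; a bystander
- bottle1: frosted bottle with black cap, 38 mm across, 135 mm high, well to the robot's right; origin under its centre; a bystander
- bottle2: amber bottle with brass cap, 38 mm across, 135 mm high, well to the robot's right; origin under its centre; a bystander
- screwdriver: screwdriver lying on the table, well to the robot's left; a bystander
- foil_roll: copper foil roll standing on end, 56 mm across, 66 mm high, well to the robot's left; origin under its centre; a bystander
There are look-alikes about, which are no part of the job. What is shaped like the lid but turquoise is not meant.

How it is judged:
On the way, in this order (a step that is already met when the one before it is completed fails the run):
1. the ejector slide is pressed in and the lid is out of the nest (value of joint ejector above 0.05 m and x of lid in the frame of press above 0.035 m), for 0.1 s.
2. the slide has sprung back and the lid lies in the catch tray (value of joint ejector below 0.008 m and x of lid in the frame of press between 0.04 and 0.15 m and y of lid in the frame of press between -0.057 and 0.057 m and z of lid in the frame of press below 0.045 m and linear speed of lid below 0.02 m/s), for 0.2 s.
3. the lever is held level with the flag (z of lever_mark in the frame of flag_mark between -0.006 and 0.006 m and contact force between any of the fingers, the arm and lever above 3 N), for 0.5 s.
At the end, for the whole second after the job is handed in: the lid lies in the catch tray, the ejector slide is back out (within 8 mm), and the arm holds the lever still, pressing it with more than 3 N, its white mark within 6 mm of level with the orange flag (about 0.05 rad) (all of step 2 and all of step 3 and velocity of joint lever between -0.05 and 0.05 rad/s); the arm keeps its last pose, push and grip.
It fails at once if the robot touches the lid (contact force between any of the fingers, the arm and lid above 0.5 N).
It fails at once if the lever is pressed while the lid is in the nest (value of joint lever above 0.12 rad and x of lid in the frame of press below 0.035 m).
It fails at once if the orange flag is shifted (distance of flag_mark from where it was at the start of the episode above 0.005 m).
It fails at once if another thing on the table is disturbed (distance of any of spare_lid, cream_jar, bottle0, bottle1, bottle2, screwdriver, foil_roll from where it was at the start of the episode above 0.02 m).
It also fails if it takes over 51 s, if anything falls off the work surface, if the arm or the gripper's body presses on something with over 40 N, if the wrist force passes 120 N, or if a joint passes its speed limit or range.

## Robot

A 6-joint arm with a two-finger parallel gripper is mounted at the origin on the work surface. World frame = base frame: x ahead of the robot, y to its left, z up, the work surface at z = 0. Lengths are in m, angles in rad, forces in N, time in s.
With the tool pointing down it reaches from about 0.375 to 0.975 m from the base axis. Payload 3.8 kg.
Tool frame: the origin (TCP) lies midway between the tips of the shut fingers; the grasp point (between the pads) lies 19 mm behind it; z points along the fingers, y is the line along which they close (so a half turn about z gives the same grasp; the last joint's range is limited). The gripper opens to 88 mm and grips with 3 to 60 N. Pads are 18 mm wide; open, the fingers measure 123 mm over their backs; the gripper's body (75 mm by 187 mm) begins 45 mm behind the grasp point.
Start: joints at [-1.226, 0.264, 1.604, -0, 1.274, -0.037], TCP at [0.251, -0.626, 0.239] pointing down, gripper open.
Joint ranges: [-2.63, 2.63], [-0.94, 2.18], [0.31, 2.57], [-1.31, 4.45], [0, 2.66], [-2.55, 2.55]. Speed limits (rad/s): [2.57, 2.57, 3.14, 3.14, 3.14, 3.14].

## Interface

Orientations are given as [roll, pitch, yaw] about the fixed x, y, z axes, in that order (R = Rz(yaw) Ry(pitch) Rx(roll)).
In Python, from rig import robot gives the robot as it stands.
- The arm moves only by the shell command python3 -m inch 'ROWS' [FORCE]. ROWS is JSON, one flat list of numbers, 7 for each row, row after row: the shift along the tool's x, y, z in mm, then the turn, a rotation vector about the tool's x, y, z in degrees, then the opening, from 0 (shut) to 1 (fully open). In form: [tx, ty, tz, wx, wy, wz, grip, tx, ty, tz, wx, wy, wz, grip, ...]. A call has exactly 5 rows; each row shifts and turns the commanded pose from where the row before left it, along the tool's axes as they then stand; what a row does not reach is not made up. A row lasts 1/8 s, in which the tool goes at most 62.5 mm and 10.7 degrees, less where a joint would pass 70% of its speed; a pose out of reach is approached as far as the arm can. A call with a gripper value outside its range is refused whole. The fingers move at their own pace and stop on an object; FORCE is the grip in N (left out, the last holds). Time passes only in rows, so rows that do not move let the fingers close, or fill a call up. It gives the time, the measured TCP pose, the force, the opening and the grip force at its end, in the units of the state.
- robot.observe(): the state, without advancing time (a new reading comes with each control period).
- robot.capture(name): name is "side" or "top" or "wrist"; returns (picture, depth): 420x560x3 uint8, red, green, blue; 420x560 float32, m along the optical axis (not along the pixel's ray), 0 where there is no reading.
- robot.calibration(name): a dict with "intrinsics" (3x3 intrinsics, pixels), "extrinsics" (4x4, takes a point from world to camera coordinates); the wrist camera has in their place "hand_eye" (4x4, takes a point from camera to tool coordinates, whose origin is the TCP and whose axes are the flange's). Camera axes: x right, y up, looking along -z (the intrinsics and any distortion apply to the point x, -y, -z); pixel columns grow to the right and rows downward; lengths in m; the calibration is good to about 2 mm. A picture is of the moment at which its call begins: read the wrist's pose just before it. calibration takes no time and is no camera call.
- robot.sign_off(): hands the job in; it is judged then, once.
The state is a dict: "time_s": time; "qpos": joint angles; "dq": joint speeds; "tau": joint torques, N m; "tool_pos": TCP position; "tool_rot": TCP orientation; "ft_force": force on the tool from outside, world axes, zero at the start; "wrist_torque": the same for the moment, N m; "finger_gap": opening from 0.0 (shut) to 1.0 (fully open); "gripper_force": force on a finger pad.
Only numpy, scipy, OpenCV 4.12 (cv2) and the standard library are available. Lean on these libraries where they do the work, as an engineer would, in place of code of your own. Each camera call takes 0.05 s, during which the arm holds its last target. There are 200 camera calls.

## Working session

There is one attempt and no reset: what is moved stays moved. The work goes in short steps, Python scripts to look and compute and a shell command to move; the robot and the scene stay as the last step left them, time stands still between calls to the robot, and variables do not carry over. Pictures are saved under pics/ and viewed, at most 10 in all, crops included, and the job is handed in when it is done.

```bash
mkdir -p pics; ls; cat > h.py <<'E'
import numpy as np,cv2
from rig import robot
from scipy.spatial.transform import Rotation as R
def grab(n):
    p,d=robot.capture(n); np.savez(''+n+'.npz',p=p,d=d); return p,d
def pts(n,d,s=None):
    c=robot.calibration(n);K=np.array(c['intrinsics']);h,w=d.shape
    u,v=np.meshgrid(np.arange(w),np.arange(h))
    X=np.stack([(u-K[0,2])/K[0,0]*d,-(v-K[1,2])/K[1,1]*d,-d],-1)
    if n=='wrist':
        H=np.array(c['hand_eye']);X=X@H[:3,:3].T+H[:3,3]
        return X@R.from_euler('xyz',s['tool_rot']).as_matrix().T+np.array(s['tool_pos'])
    E=np.linalg.inv(np.array(c['extrinsics']));return X@E[:3,:3].T+E[:3,3]
E
python3 - <<'E'
from h import *
s=robot.observe();print(s)
for n in('top','side'):
    p,d=grab(n);cv2.imwrite(f'pics/{n}0.png',p[:,:,::-1]);print(n,robot.calibration(n),(d>0).mean())
E
```

```text
pics
{'time_s': 0.0, 'qpos': array([-1.22592481e+00,  2.64724484e-01,  1.60532364e+00, -1.10936576e-05,
        1.27368514e+00, -3.69388667e-02]), 'dq': array([ 0.00039622,  0.0006341 , -0.00166997, -0.00032985, -0.00088135,
       -0.00252926]), 'tau': array([ 1.53615205e-03, -5.02119398e+01, -3.56875849e+01,  7.28507107e-02,
        2.91981868e-02, -1.87363162e-04]), 'tool_pos': array([ 0.25124513, -0.62576254,  0.2374345 ]), 'tool_rot': array([-3.13945311e+00, -6.84602788e-05,  3.81813569e-01]), 'ft_force': array([-0.28993222,  0.30421607, -0.03988619]), 'wrist_torque': array([-0.00382218, -0.01633483, -0.00821406]), 'gripper_force': 0.0, 'finger_gap': 1.0044225145577355}
top {'intrinsics': array([[406.61840087,   0.        , 276.12919884],
       [  0.        , 406.61840087, 211.55216201],
       [  0.        ,   0.        ,   1.        ]]), 'extrinsics': array([[ 2.03828467e-02, -9.99781817e-01,  4.56698475e-03,
         1.82726026e-02],
       [ 9.85885079e-01,  2.08583585e-02,  1.66119053e-01,
        -6.51669609e-01],
       [-1.66178068e-01,  1.11654293e-03,  9.86095129e-01,
        -1.24998223e+00],
       [ 0.00000000e+00,  0.00000000e+00,  0.00000000e+00,
         1.00000000e+00]])} 0.9959396258503401
side {'intrinsics': array([[399.4302657 ,   0.        , 278.81875729],
       [  0.        , 399.4302657 , 212.13675049],
       [  0.        ,   0.        ,   1.        ]]), 'extrinsics': array([[ 0.91057409, -0.41303829,  0.01594339, -0.563132  ],
       [ 0.31687228,  0.72229718,  0.61471843, -0.30610229],
       [-0.26541812, -0.55469466,  0.78858548, -1.10340982],
       [ 0.        ,  0.        ,  0.        ,  1.        ]])} 0.9958801020408163
```

View pics/top0.png

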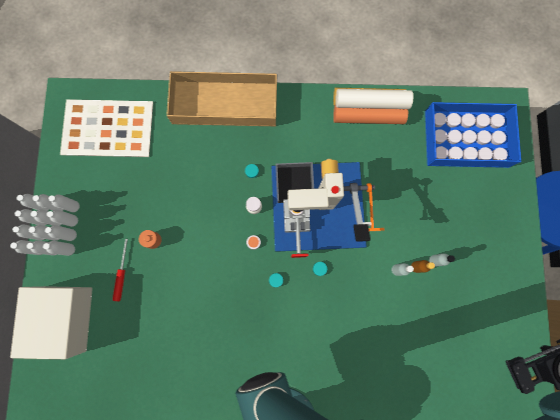

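View pics/side0.png

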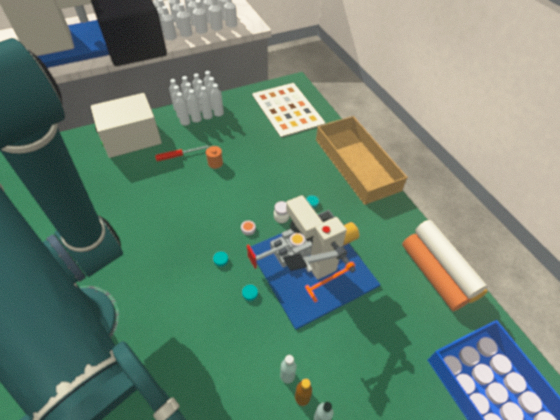

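Top view: red tab at (299,256), black pad at (361,232), orange flag at (373,205), blue base over cols 273–367 and rows 163–250. The lid is in the nest, at side pixel (297,240). Possible mix-ups:
- For the lid: turquoise lids at top (252,170), (276,280), (320,268), and the copper spare lid at (253,242).
- For the red tab: the red spot on the head at (335,189) and the screwdriver handle at (118,285).
- For the flag: the orange foil rolls at (370,115) and (149,239).

I choose the red tab in front of the blue base at (299,256).

```bash
python3 - <<'E'
from h import *
for n in('top','side'):
    z=np.load(n+'.npz');p,d=z['p'],z['d'];P=pts(n,d)
    hsv=cv2.cvtColor(p,cv2.COLOR_RGB2HSV);H,S,V=[hsv[...,i].astype(int) for i in range(3)]
    box=np.zeros_like(H,bool)
    if n=='top': box[155:265,265:385]=1
    else: box[190:330,235:385]=1
    m=box&(H>105)&(H<120)&(S>150)&(abs(P[...,2]-.012)<.008)
    r=cv2.minAreaRect((P[m][:,:2]*1000).astype(np.float32));print(n,'base',m.sum(),r,np.median(P[m][:,2]))
    red=box&((H<5)|(H>174))&(S>150)&(P[...,2]<.13)&(P[...,2]>.03)
    print('red',red.sum(),P[red].mean(0),P[red].min(0),P[red].max(0))
    og=box&(H>=5)&(H<=15)&(S>180)&(P[...,2]>.06)
    q=P[og];print('orange',len(q));print(np.c_[np.argwhere(og),q*1000].astype(int)[::max(1,len(q)//25)])
    bl=box&(V<50)&(P[...,2]>.15)
    print('pad',bl.sum(),P[bl].mean(0) if bl.any() else 0)
p=np.load('top.npz')['p'][150:270,260:390,::-1];q=np.load('side.npz')['p'][190:330,235:385,::-1]
cv2.imwrite('pics/crop.png',np.hstack([cv2.resize(p,(400,400),interpolation=cv2.INTER_CUBIC),cv2.resize(q,(400,400),interpolation=cv2.INTER_CUBIC)]))
E
```

```text
top base 3537 ((681.753173828125, -106.84126281738281), (287.6246032714844, 297.84381103515625), 3.8018360137939453) 0.012635559090323989
red 48 [ 0.51049673 -0.04078144  0.10419652] [ 0.50669793 -0.06436851  0.06118821] [ 0.51426476 -0.01876066  0.1157441 ]
orange 139
[[ 183  368  716 -231  198]
 [ 184  370  713 -237  197]
 [ 185  371  709 -239  202]
 [ 187  368  703 -230  202]
 [ 188  369  700 -233  202]
 [ 189  370  698 -236  200]
 [ 190  370  694 -236  201]
 [ 191  371  693 -240  194]
 [ 194  370  684 -237  194]
 [ 196  371  679 -240  191]
 [ 199  370  670 -237  193]
 [ 201  371  665 -241  188]
 [ 204  370  657 -239  183]
 [ 206  371  650 -240  191]
 [ 210  371  638 -240  189]
 [ 214  372  627 -244  187]
 [ 217  371  618 -241  186]
 [ 219  372  613 -244  182]
 [ 222  372  604 -244  182]
 [ 226  372  593 -244  181]
 [ 228  372  588 -245  177]
 [ 228  377  587 -258  182]
 [ 228  382  588 -274  177]
 [ 229  372  584 -244  181]
 [ 229  377  585 -259  180]
 [ 229  382  585 -272  183]
 [ 230  372  581 -244  181]
 [ 230  377  582 -259  179]]
pad 223 [ 0.56489089 -0.19530084  0.26667388]
[... 428 characters left out ...]
 -241  198]
 [ 269  346  690 -241  194]
 [ 270  346  689 -242  191]
 [ 272  339  671 -240  190]
 [ 273  338  666 -242  192]
 [ 274  336  661 -241  190]
 [ 275  335  658 -243  190]
 [ 276  334  655 -244  188]
 [ 277  334  653 -246  188]
 [ 279  328  637 -245  189]
 [ 281  324  626 -245  187]
 [ 282  323  622 -246  186]
 [ 284  319  612 -245  182]
 [ 286  307  583 -238  182]
 [ 287  306  579 -239  181]
 [ 287  314  598 -247  180]
 [ 288  310  588 -245  179]
 [ 289  308  581 -246  181]
 [ 290  309  583 -248  179]
 [ 291  311  585 -254  182]
 [ 293  311  584 -257  178]
 [ 295  311  581 -263  180]
 [ 297  313  584 -269  178]
 [ 299  315  585 -276  180]]
pad 2 [ 0.57059994 -0.21823077  0.25580747]
```

View pics/crop.png

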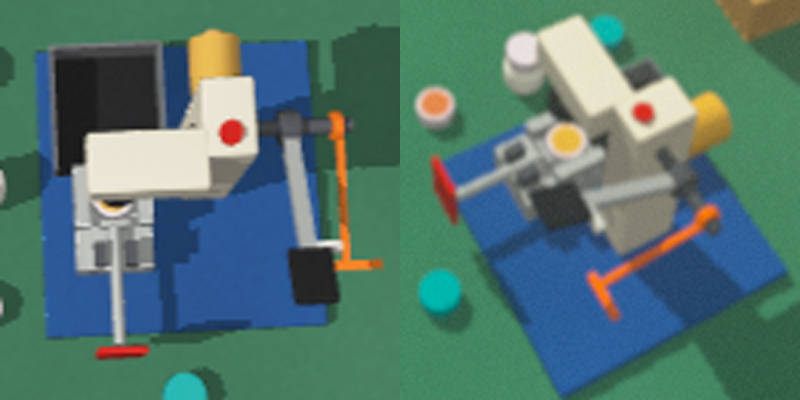

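The crop confirms the red tab, the black pad with its white mark, and the orange flag; the lid (brass top) is in the nest. The base centre, tab and flag all agree: yaw ≈ 0.066, press origin ≈ (0.661, -0.034), tab face ≈ (0.5065, -0.0445), flag ≈ 0.51 rad. Next I move to a point in front of the tab with the fingers shut.

```bash
python3 -m inch '[34,-38,0,0,0,0,0, 34,-38,0,0,0,0,0, 34,-38,0,0,0,0,0, 34,-38,0,0,0,0,0, 34,-38,0,0,0,0,0]' 20
python3 -m inch '[34,-38,0,0,0,0,0, 34,-38,0,0,0,0,0, 34,-38,0,0,0,0,0, 34,-38,0,0,0,0,0, 34,-38,0,0,0,0,0]'
python3 -m inch '[34,-38,0,0,0,0,0, 34,-38,0,0,0,0,0, 0,0,0,0,0,9,0, 0,0,0,0,0,9,0, 0,0,0,0,0,0,0]'
python3 - <<'E'
from h import *
s=robot.observe();p,d=grab('wrist');cv2.imwrite('pics/w1.png',p[:,:,::-1]);P=pts('wrist',d,s);np.save('wP.npy',P)
print(s['time_s'],s['tool_pos'],s['tool_rot'],s['qpos'])
E
```

```text
time_s: 0.72
tool_pos: [0.3386, -0.3849, 0.2382]
tool_rot: [-3.141, 0.0, 0.381]
ft_force: [1.0, 0.2, -0.1]
finger_gap: 0.454
gripper_force: 0.0
time_s: 1.35
tool_pos: [0.4254, -0.1454, 0.2384]
tool_rot: [-3.142, 0.0, 0.382]
ft_force: [1.6, -0.3, -0.3]
finger_gap: 0.005
gripper_force: 0.0
time_s: 1.98
tool_pos: [0.4599, -0.0509, 0.2383]
tool_rot: [-3.141, 0.001, 0.07]
ft_force: [-0.8, -0.5, 0.1]
finger_gap: 0.002
gripper_force: 0.0
1.975 [ 0.45988963 -0.05089924  0.23826376] [-3.14138801e+00  8.51355328e-04  6.98762203e-02] [-1.64070564e-01 -1.46162261e-01  2.03764124e+00  1.80131677e-06
  1.25098928e+00  1.33684906e+00]
```

View pics/w1.png

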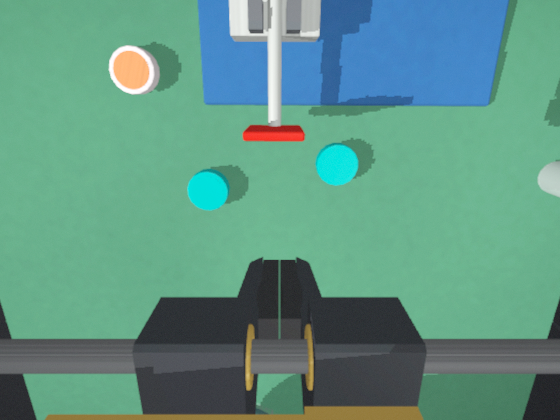

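The wrist view shows the red tab at (274,133) straight ahead of the shut fingers (279,265). The turquoise lids at (208,190) and (337,164) are on the table and clear. Next I descend.

```bash
python3 - <<'E'
from h import *
P=np.load('wP.npy');p=np.load('wrist.npz')['p']
hsv=cv2.cvtColor(p,cv2.COLOR_RGB2HSV);H,S,V=[hsv[...,i].astype(int) for i in range(3)]
m=((H<5)|(H>174))&(S>150)&(P[...,2]>.03);m[200:]=0
print(P[m].mean(0),np.percentile(P[m],[2,98],axis=0))
E
python3 -m inch '[0,0,50,0,0,0,0, 0,0,50,0,0,0,0, 0,0,50,0,0,0,0, 0,0,25,0,0,0,0, 0,0,0,0,0,0,0]'
```

```text
[ 0.51206155 -0.04303318  0.09868637] [[ 0.50684842 -0.06594903  0.05987156]
 [ 0.51568541 -0.02055307  0.10851626]]
time_s: 2.65
tool_pos: [0.4577, -0.0511, 0.0614]
tool_rot: [-3.14, 0.006, 0.069]
ft_force: [0.0, 1.2, 0.2]
finger_gap: 0.004
gripper_force: 0.0
```

```bash
python3 -m inch '[10,-4,0,0,0,0,0, 10,0,0,0,0,0,0, 8,0,0,0,0,0,0, 8,0,0,0,0,0,0, 8,0,0,0,0,0,0]'
python3 -m inch '[8,0,0,0,0,0,0, 8,0,0,0,0,0,0, 8,0,0,0,0,0,0, 8,0,0,0,0,0,0, 8,0,0,0,0,0,0]'
```

```text
time_s: 3.28
tool_pos: [0.5031, -0.0443, 0.0637]
tool_rot: [-3.141, 0.003, 0.068]
ft_force: [-6.7, -0.6, 6.0]
finger_gap: 0.002
gripper_force: 3.6
time_s: 3.9
tool_pos: [0.5419, -0.0416, 0.0631]
tool_rot: [-3.141, 0.005, 0.068]
ft_force: [-6.4, -0.5, 5.0]
finger_gap: 0.0
gripper_force: 3.4
```

```bash
python3 -m inch '[5,0,0,0,0,0,0, 5,0,0,0,0,0,0, 4,0,0,0,0,0,0, 2,0,0,0,0,0,0, 0,0,0,0,0,0,0]'
python3 - <<'E'
from h import *
p,d=grab('side');P=pts('side',d);s=robot.observe();print(s['tool_pos'],s['ft_force'])
q=p[190:330,235:385,::-1];cv2.imwrite('pics/s2.png',cv2.resize(q,(600,560),interpolation=cv2.INTER_CUBIC))
E
```

```text
time_s: 4.53
tool_pos: [0.5564, -0.0407, 0.063]
tool_rot: [-3.141, 0.008, 0.068]
ft_force: [-10.1, -1.8, 6.7]
finger_gap: 0.004
gripper_force: 5.2
[ 0.55646905 -0.04068904  0.06300186] [-9.75994728 -1.47308729  6.8360657 ]
```

View pics/s2.png

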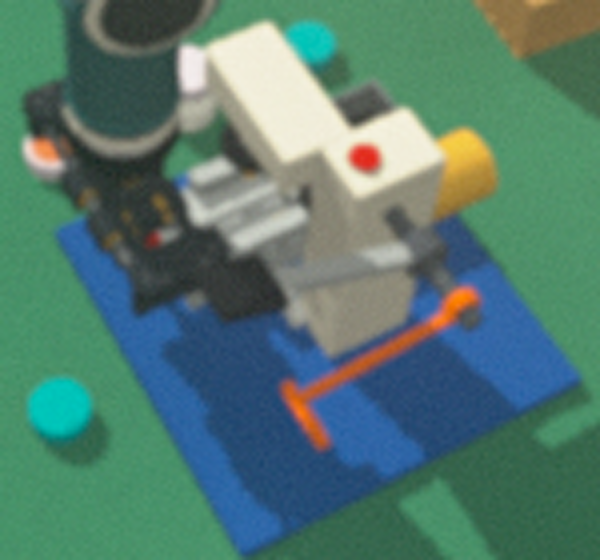

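The lid no longer shows in the nest at crop (240,200), and the slide is nearly in. I keep pushing until it reaches the stop.

```bash
python3 -m inch '[2,0,0,0,0,0,0, 2,0,0,0,0,0,0, 1,0,0,0,0,0,0, 0,0,0,0,0,0,0, 0,0,0,0,0,0,0]'
```

```text
time_s: 5.2
tool_pos: [0.5562, -0.0407, 0.0627]
tool_rot: [-3.141, 0.018, 0.068]
ft_force: [-25.9, -3.8, 19.5]
finger_gap: 0.008
gripper_force: 13.1
```

The slide is at the stop: force went up and there was no more travel. I back off slowly, then rise.

```bash
python3 -m inch '[-12,0,0,0,0,0,0, -12,0,0,0,0,0,0, -12,0,0,0,0,0,0, -12,0,0,0,0,0,0, -12,0,0,0,0,0,0]'
python3 -m inch '[-12,0,0,0,0,0,0, -15,0,0,0,0,0,0, -20,0,0,0,0,0,0, -20,0,0,0,0,0,0, 0,0,0,0,0,0,0]'
python3 -m inch '[0,0,-55,0,0,0,0, 0,0,-55,0,0,0,0, 0,0,-55,0,0,0,0, 0,0,-55,0,0,0,0, 0,0,-10,0,0,0,0]'
python3 - <<'E'
from h import *
p,d=grab('top');P=pts('top',d);s=robot.observe();print(s['time_s'],s['tool_pos'])
hsv=cv2.cvtColor(p,cv2.COLOR_RGB2HSV);H,S,V=[hsv[...,i].astype(int) for i in range(3)]
b=np.zeros_like(H,bool);b[155:265,265:385]=1
red=b&((H<5)|(H>174))&(S>150)&(P[...,2]<.13)&(P[...,2]>.03)
print('red',red.sum(),P[red].mean(0) if red.any() else 0)
q=p[150:270,260:390,::-1];cv2.imwrite('pics/t3.png',cv2.resize(q,(600,554),interpolation=cv2.INTER_CUBIC))
E
```

```text
time_s: 5.82
tool_pos: [0.5035, -0.0441, 0.063]
tool_rot: [-3.141, 0.002, 0.068]
ft_force: [-2.6, -0.0, -2.1]
finger_gap: 0.0
gripper_force: 1.2
time_s: 6.45
tool_pos: [0.4373, -0.0487, 0.064]
tool_rot: [3.141, -0.001, 0.067]
ft_force: [0.0, 0.0, 0.2]
finger_gap: 0.006
gripper_force: 0.0
time_s: 7.08
tool_pos: [0.4416, -0.0492, 0.2996]
tool_rot: [3.139, -0.011, 0.068]
ft_force: [0.1, -0.4, -0.4]
finger_gap: 0.007
gripper_force: 0.0
7.125 [ 0.44083113 -0.04904505  0.29835628]
red 0 0
```

View pics/t3.png

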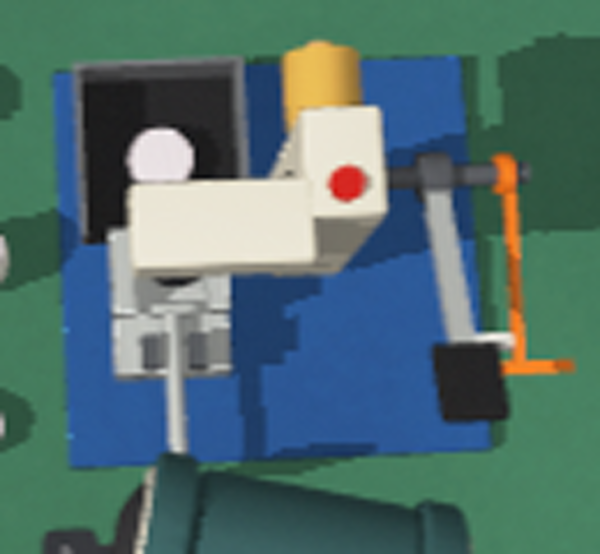

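The lid (pale underside up) lies in the tray at crop (160,157). The slide is back, and the lever and flag at (470,382) and (535,365) have not moved. I now go above the black pad.

```bash
python3 -m inch '[0,40,0,0,0,0,0, 0,40,0,0,0,0,0, 10,40,0,0,0,0,0, 15,39,0,0,0,0,0, 0,0,0,0,0,0,0]'
python3 - <<'E'
from h import *
s=robot.observe();p,d=grab('wrist');cv2.imwrite('pics/w4.png',p[:,:,::-1]);P=pts('wrist',d,s);np.save('wP.npy',P)
print(s['tool_pos'],s['tool_rot'])
o=np.array([.661,-.034]);c,si=np.cos(.066),np.sin(.066)
def press(Q): return np.c_[(Q[:,:2]-o)@np.array([[c,-si],[si,c]]),Q[:,2]]
hsv=cv2.cvtColor(p,cv2.COLOR_RGB2HSV);H,S,V=[hsv[...,i].astype(int) for i in range(3)]
for nm,m in(('flag',(H>=5)&(H<=15)&(S>180)&(P[...,2]>.12)&(P[...,2]<.25)),('red',((H<5)|(H>174))&(S>150)&(P[...,2]>.04)&(P[...,2]<.13))):
    if m.sum()<9: print(nm,m.sum());continue
    q=press(P[m])*1000;print(nm,m.sum(),q.mean(0),np.percentile(q,[2,98],axis=0))
    if nm=='flag':
        k=q[:,0]>-80;
        if k.sum()>9: print(np.polyfit(30-q[k,0],q[k,2],1))
        k=q[:,0]<-86;print('bar',np.median(q[k],0),k.sum())
p,d=grab('top');P=pts('top',d)
hsv=cv2.cvtColor(p,cv2.COLOR_RGB2HSV);m=(P[...,2]<.06)&(P[...,2]>.022)&(hsv[...,2]>140)&(hsv[...,1]<60)
Q=press(P.reshape(-1,3)).reshape(P.shape);m&=(Q[...,0]>.03)&(Q[...,0]<.14)&(abs(Q[...,1])<.05)
print('lid',m.sum(),Q[m].mean(0),Q[m].std(0),Q[m].min(0),Q[m].max(0))
b=np.zeros(m.shape,bool);b[225:265,280:320]=1
red=b&((hsv[...,0]<5)|(hsv[...,0]>174))&(hsv[...,1]>150)&(Q[...,2]>.03);print('tab',red.sum(),Q[red].mean(0) if red.any() else 0)
E
```

```text
time_s: 7.75
tool_pos: [0.4738, -0.2074, 0.2911]
tool_rot: [-3.14, 0.003, 0.065]
ft_force: [-1.0, 0.0, -1.0]
finger_gap: 0.005
gripper_force: 0.0
[ 0.47375108 -0.20744393  0.29113198] [-3.14021032e+00  2.95142833e-03  6.48458957e-02]
flag 0
red 705 [-149.43545376   -4.88135644   96.67713421] [[-153.56521974  -25.06397689   60.79092764]
 [-146.91605      22.3045923   108.6018249 ]]
lid 131 [0.08910011 0.00107988 0.03359571] [0.01013967 0.01183817 0.00285399] [ 0.07008514 -0.02058325  0.02664757] [0.10823238 0.02285466 0.03937567]
tab 48 [-0.15216642  0.00505763  0.13007061]
```

View pics/w4.png

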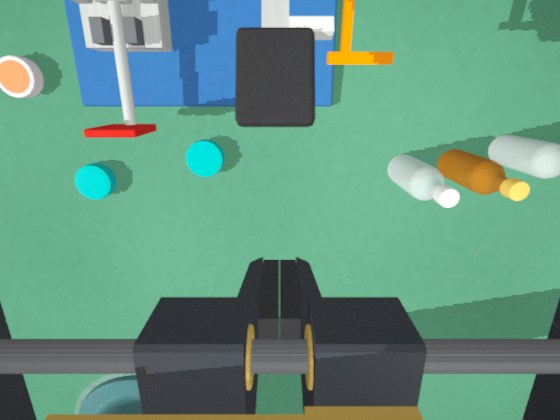

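The black pad at (275,77) lines up with the fingers. White mark at (311,27), flag bar at (360,58), tab back out at (120,130). The lid lies flat in the tray at press (89, 1) mm. I re-measure the flag with a wider hue range.

```bash
cat >> h.py <<'E'
o=np.array([.661,-.034]);c,si=np.cos(.066),np.sin(.066)
def press(Q): return np.concatenate([(Q[...,:2]-o)@np.array([[c,-si],[si,c]]),Q[...,2:]],-1)*1000
def stat(n,p,P):
    Q=press(P);hsv=cv2.cvtColor(p,cv2.COLOR_RGB2HSV);H,S,V=[hsv[...,i].astype(int) for i in range(3)]
    X,Y,Z=Q[...,0],Q[...,1],Q[...,2];loc=(X>-135)&(X<30)&(Y<-130)&(Y>-250)&(Z>110)&(Z<280)
    f=loc&(H>=4)&(H<=24)&(S>170)
    w=loc&(S<60)&(V>170)&(Y<-170)&(Y>-205)&(X<-40)
    k=loc&(V<60)&(Y>-185)&(X<-60)
    for nm,m in(('flag',f),('fbar',f&(X<-86)),('white',w),('pad',k)):
        print(n,nm,m.sum(),np.median(Q[m],0).round(1) if m.any() else '',np.percentile(Q[m],[3,97],axis=0).round() if m.any() else '')
    a=f&(X>-80)&(X<10)
    if a.sum()>9: print('slope,z0',np.polyfit(30-X[a],Z[a],1))
E
python3 - <<'E'
from h import *
stat('wrist',np.load('wrist.npz')['p'],np.load('wP.npy'))
for n in('top','side'):
    z=np.load(n+'.npz');stat(n,z['p'],pts(n,z['d']))
p,d=grab('side');stat('side',p,pts('side',d))
E
```

```text
wrist flag 1270 [ -89.2 -208.7  179.3] [[ -95. -237.  176.]
 [ -59. -197.  182.]]
wrist fbar 807 [ -91.2 -216.5  179. ] [[ -95. -238.  177.]
 [ -87. -196.  181.]]
wrist white 689 [ -81.4 -182.   240.2] [[ -87. -189.  236.]
 [ -77. -171.  243.]]
wrist pad 196 [ -99.5 -177.7  251.9] [[-130. -178.  244.]
 [ -84. -145.  263.]]
slope,z0 [-9.99491157e-02  1.90427978e+02]
top flag 130 [ -52.5 -206.3  184.5] [[ -93. -232.  175.]
 [  28. -199.  202.]]
top fbar 41 [ -90.1 -216.6  179.7] [[ -93. -237.  175.]
 [ -87. -197.  184.]]
top white 15 [ -79.4 -181.1  241.1] [[ -83. -186.  239.]
 [ -76. -171.  245.]]
top pad 223 [-107.5 -157.4  258. ] [[-128. -174.  248.]
 [ -85. -140.  266.]]
slope,z0 [-1.10828618e-01  1.94051417e+02]
side flag 125 [ -39.2 -209.3  185.9] [[ -95. -234.  179.]
 [  27. -202.  203.]]
side fbar 40 [ -92.7 -218.2  180.6] [[ -96. -237.  179.]
 [ -87. -202.  183.]]
side white 0  
side pad 180 [-107.5 -162.2  256.7] [[-130. -179.  248.]
 [ -89. -144.  266.]]
slope,z0 [-1.22696197e-01  1.94738024e+02]
side flag 152 [ -40.7 -208.8  185.5] [[ -94. -232.  179.]
 [  28. -201.  203.]]
side fbar 42 [ -91.8 -214.6  179.8] [[ -95. -237.  178.]
 [ -87. -199.  182.]]
side white 18 [ -81.7 -182.5  241.4] [[ -86. -189.  239.]
 [ -78. -172.  244.]]
side pad 113 [-107.7 -163.   256.4] [[-125. -179.  249.]
 [ -90. -147.  264.]]
slope,z0 [-1.22778683e-01  1.94487361e+02]
```

The flag bar top is at z ≈ 179.5 mm (centre ≈ 175.5), giving a flag angle ≈ 0.51 rad and a pad top at z ≈ 181 mm when level. I move over the pad and press down.

```bash
python3 -m inch '[25,-1,0,0,0,0,0, 25,0,0,0,0,0,0, 28,0,0,0,0,0,0, 0,0,0,0,0,0,0, 0,0,0,0,0,0,0]'
python3 -m inch '[0,0,15,0,0,0,0, 0,0,10,0,0,0,0, 0,0,10,0,0,0,0, 0,0,10,0,0,0,0, 0,0,0,0,0,0,0]'
```

```text
time_s: 8.52
tool_pos: [0.5506, -0.1985, 0.2934]
tool_rot: [-3.141, 0.001, 0.069]
ft_force: [-0.3, -0.5, -0.2]
finger_gap: 0.002
gripper_force: 0.0
time_s: 9.15
tool_pos: [0.5511, -0.1997, 0.2485]
tool_rot: [3.141, 0.0, 0.067]
ft_force: [-0.7, -0.2, 5.0]
finger_gap: 0.004
gripper_force: 2.3
```

```bash
python3 -m inch '[0,0,12,0,0,0,0, 0,0,12,0,0,0,0, 0,0,12,0,0,0,0, 0,0,12,0,0,0,0, 0,0,10,0,0,0,0]'
python3 -m inch '[0,0,6,0,0,0,0, 0,0,0,0,0,0,0, 0,0,0,0,0,0,0, 0,0,0,0,0,0,0, 0,0,0,0,0,0,0]'
python3 - <<'E'
from h import *
s=robot.observe();p,d=grab('wrist');stat('wrist',p,pts('wrist',d,s))
for n in('top','side'):
    p,d=grab(n);stat(n,p,pts(n,d))
q=p[190:330,235:385,::-1];cv2.imwrite('pics/s5.png',cv2.resize(q,(600,560),interpolation=cv2.INTER_CUBIC))
E
```

```text
time_s: 9.78
tool_pos: [0.5503, -0.2, 0.1916]
tool_rot: [3.141, 0.002, 0.068]
ft_force: [-7.3, -0.9, 10.2]
finger_gap: 0.005
gripper_force: 5.2
time_s: 10.4
tool_pos: [0.5504, -0.2, 0.1862]
tool_rot: [3.141, 0.002, 0.067]
ft_force: [-7.0, -0.7, 9.7]
finger_gap: 0.001
gripper_force: 5.2
wrist flag 5726 [ -59.7 -207.3  181.1] [[ -94. -236.  174.]
 [  -7. -198.  188.]]
wrist fbar 1942 [ -89.9 -218.   178.7] [[ -95. -239.  173.]
 [ -87. -196.  180.]]
wrist white 656 [ -91.3 -180.3  183.2] [[ -95. -189.  182.]
 [ -88. -171.  184.]]
wrist pad 17907 [ -95.9 -156.7  260.7] [[-117. -183.  185.]
 [ -87. -131.  274.]]
slope,z0 [-1.16765746e-01  1.91788381e+02]
top flag 27 [  21.2 -204.5  196.8] [[  10. -209.  188.]
 [  29. -200.  203.]]
top fbar 0  
top white 0  
top pad 0  
side flag 109 [ -13.3 -208.8  189.9] [[ -93. -236.  179.]
 [  29. -203.  203.]]
side fbar 16 [ -92.  -228.7  179.4] [[-105. -242.  179.]
 [ -90. -218.  221.]]
side white 0  
side pad 58 [-122.8 -174.5  191.8] [[-135. -185.  184.]
 [ -93. -160.  277.]]
slope,z0 [-1.31469870e-01  1.94948362e+02]
```

View pics/s5.png

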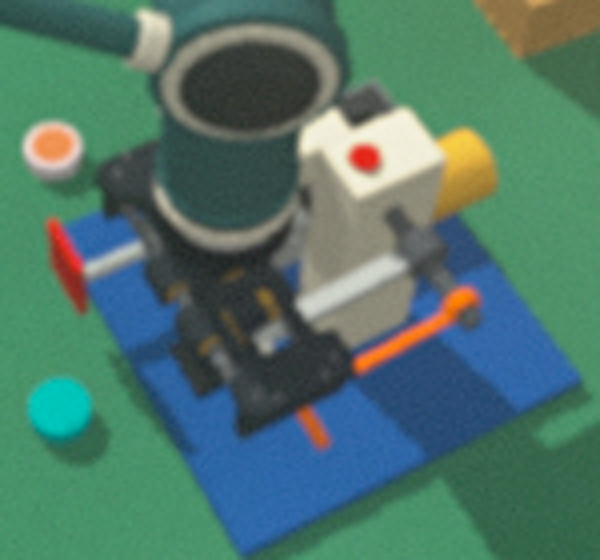

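The fingers are on the pad at crop (265,340), the flag is undisturbed at (315,430), and the tab is out at (67,265). The wrist depth puts the white mark at 183.2 and the flag at 178.7, so I go about 5 mm further.

```bash
python3 -m inch '[0,0,3,0,0,0,0, 0,0,2,0,0,0,0, 0,0,0,0,0,0,0, 0,0,0,0,0,0,0, 0,0,0,0,0,0,0]'
python3 - <<'E'
from h import *
s=robot.observe();p,d=grab('wrist');stat('wrist',p,pts('wrist',d,s));cv2.imwrite('pics/w6.png',p[:,:,::-1])
E
```

```text
time_s: 11.18
tool_pos: [0.5506, -0.2, 0.1813]
tool_rot: [3.141, 0.001, 0.067]
ft_force: [-7.4, -0.0, 9.9]
finger_gap: 0.004
gripper_force: 5.4
wrist flag 6122 [ -60.4 -207.3  181. ] [[ -94. -236.  174.]
 [  -8. -198.  188.]]
wrist fbar 2110 [ -89.8 -217.9  178.7] [[ -95. -239.  172.]
 [ -87. -196.  180.]]
wrist white 641 [ -90.9 -180.3  179.1] [[ -95. -189.  178.]
 [ -87. -171.  180.]]
wrist pad 18244 [ -96.1 -156.5  256.1] [[-117. -183.  181.]
 [ -87. -132.  269.]]
slope,z0 [-1.15991109e-01  1.91671868e+02]
```

View pics/w6.png

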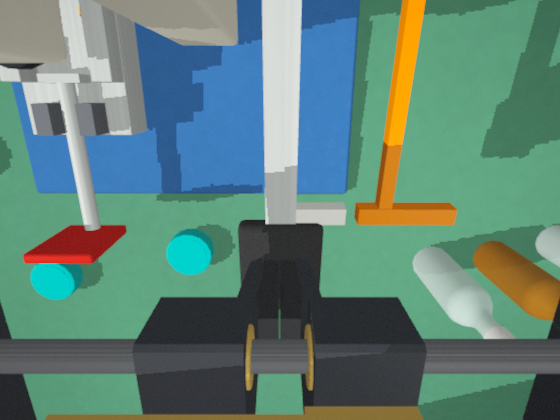

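The white mark at (322,214) and the flag bar at (405,214) line up, at heights 179.1 and 178.7 mm, with about 10 N on the lever. I hold briefly for the 0.5 s and hand in.

```bash
python3 -m inch '[0,0,0,0,0,0,0, 0,0,0,0,0,0,0, 0,0,0,0,0,0,0, 0,0,0,0,0,0,0, 0,0,0,0,0,0,0]'
python3 -c "
from rig import robot
print(robot.sign_off())"
```

```text
time_s: 11.85
tool_pos: [0.5506, -0.2, 0.1814]
tool_rot: [3.141, 0.001, 0.068]
ft_force: [-6.6, -0.6, 11.2]
finger_gap: 0.004
gripper_force: 5.4
the job is handed in; nothing more can be done
None
```

I handed the job in at about 12 s: the lid is in the catch tray, the slide is back out, and the arm holds the lever with about 11 N, its white mark within about 0.5 mm of the flag by the wrist camera; the sign-off gave no verdict.

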